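# Shut a lapped double-door tool cabinet in the right order

### The job

Shut the small green tool cabinet on the bench: push the left door, the one with the yellow set-back edge, fully home first while the right door still stands well open, then push the right door with the bare metal flange fully home last, so that its flange laps over the yellow edge. Leave both doors shut.

Things in the scene. Friction and masses are not known exactly. Their poses are not given: they have to be found in the camera images.
- cabinet: Green cabinet fixed to the bench, 264 wide (y), 158 deep with doors, 200 high. Origin: centre of carcass underside, at bench height; -x is the door side, facing the robot; +y its left seen from there. Outer faces of the shut doors lie at its x = -88; the vertical hinges stand in that plane at y = +130 and -130. Doors span z 14 to 198, 18 thick inward of the face, faces flat within 3.
- rebated_door (a joint): Opening angle (rad) of the left door, hinged at the cabinet's +y side: 0 shut, 1.57 straight out to the robot. Its free edge, 129 from the hinge, is a yellow tongue 16 wide, set back 8 behind the outer face. Stiff hinge: it stays where left; 1 to 2 N near the edge moves it. Starts open. Shuts only while the right door is open, else the tongue strikes the flange.
- flanged_door (a joint): Opening angle (rad) of the right door, hinged at the cabinet's -y side: 0 shut, 1.57 straight out to the robot. Along its free edge runs a bare metal flange 6 thick, level with the outer face, ending 145 from the hinge: it covers the yellow tongue when both are shut. Same stiff hinge. Starts open.

How it is judged:
By the outcome, as a careful person would: the job done as asked, in the order asked, and still so for the second after the job is handed in, with the robot touching nothing.
It also fails if it takes over 45 s, if anything falls off the work surface, if the arm or the gripper's body presses on something with over 40 N, if the wrist force passes 120 N, or if a joint passes its speed limit or range.

### The arm

A 6-joint arm with a two-finger parallel gripper is mounted at the origin on a cart in front of the work surface, level with it; the furniture and walls round the work are solid. World frame = base frame: x ahead of the robot, y to its left, z up, the work surface at z = 0. Lengths are in m, angles in rad, forces in N, time in s.
With the tool pointing down it reaches from about 0.225 to 0.875 m from the base axis. Payload 3.4 kg.
Tool frame: the origin (TCP) lies between the finger pads; the fingertips stand 11 mm ahead of it and the grasp point (between the pads) lies 8 mm behind it (tips_ahead is the distance from the TCP to the fingertips, in m); z points along the fingers, x is the direction in which the jaws open and shut, and the axes are right-handed (so a half turn about z gives the same grasp; the last joint's range is limited). The gripper opens to 85 mm and grips with 20 to 120 N. Pads are 22 mm wide; open, the fingers measure 114 mm over their backs; the gripper's body (76 mm by 85 mm) begins 54 mm behind the grasp point. The pads swing forward as they close: fully open they stand 13 mm farther back than shut.
Start: joints at [1.164, 0.276, 1.505, -0, 1.361, -0.121], TCP at [0.162, 0.552, 0.242] pointing down, gripper open.
Joint ranges: [-2.89, 2.89], [-0.75, 2.08], [0.22, 2.7], [-1.18, 4.32], [0.11, 2.71], [-2.7, 2.7]. Speed limits (rad/s): [2.57, 2.57, 3.14, 3.14, 3.14, 3.14].

### API

Orientations are given as a unit quaternion [w, x, y, z].
In Python, from rig import get_state, get_image, sign_off, masks_of, tips_ahead gives the robot as it stands.
- The arm moves only by the tool play_rows, never from a script. Its argument "series" is a list of rows, each an object of numbers: "fingers": the closure, from -1 (fully open) to 1 (shut); "dx", "dy", "dz": the shift along the world's x, y, z in mm; "turn": the turn about the world's z in rad. A call has 1 to 20 rows; each row shifts and turns the pose as measured when the row begins; what a row does not reach is not made up. A row lasts 1/12 s, in which the tool goes at most 41.7 mm and 7.16 degrees, less where a joint would pass 70% of its speed; a pose out of reach is approached as far as the arm can. A call with a gripper value outside its range is refused whole. The fingers move at their own pace and stop on an object; "squeeze" is the grip in N (left out, the last holds). Time passes only in rows, so rows that do not move let the fingers close. It gives the time, the measured TCP pose, the force and the opening at its end, in the units of the state.
- get_state(): the state, without advancing time (a new reading comes with each control period).
- get_image(name): name is "scene" or "top" or "wrist"; returns a dict with "pixels" (384x512x3 uint8, red, green, blue), "vfov" (degrees; the focal length in pixels is half the picture's height over the tangent of half this angle, whatever the lens; pixels are square), "cx", "cy" (the principal point, pixels), "dist" ([k1, k2, p1, p2, k3] as OpenCV has them; the pictures are not rectified), "rvec" (rotation vector, rad) and "tvec" (3), from world to camera coordinates, as OpenCV has them; the wrist camera has in their place "hand_eye" (4x4, takes a point from camera to tool coordinates, whose origin is the TCP and whose axes are the tool frame's). Camera axes: x right, y down, z forward; pixel columns grow to the right and rows downward; lengths in m; the calibration is good to about 2 mm. A picture is of the moment at which its call begins: read the wrist's pose just before it. There is no depth.
- sign_off(): hands the job in, once; it reports no verdict.
Trained networks look in a picture, given as the dict that the camera call returned (one of the last four; its "shot" number tells which), for a name from the list of things; names that differ only in an ending like _2 or _b are one class to them, and where a whole thing is asked for, a point or a joint stands for the part that bears it (a point fixed in the world has none). Each returns a list of dicts, best first, with "p" (0 to 1); they miss things now and then, are a little off and sometimes report something else, mostly with a low value. They report only what shows in the picture. A call takes as long as a camera call.
- masks_of(picture, label): "region" (384x512 bool, what is visible of it) and "xy" ([column, row] in pixels, amid what is visible of it).
The state is a dict: "clock": time; "qpos": joint angles; "qd": joint speeds; "effort": joint torques, N m; "position": TCP position; "ee_rot": TCP orientation; "contact_force": force on the tool from outside, world axes, zero at the start; "moment": the same for the moment, N m; "width": finger opening in m.
Only numpy, scipy, OpenCV 4.12 (cv2) and the standard library are available. Lean on these libraries where they do the work, as an engineer would, in place of code of your own. Each camera call takes 0.05 s, during which the arm holds its last target. There are 200 camera calls.

## Working session

There is one attempt and no reset: what is moved stays moved. The work goes in short steps, Python scripts to look and compute and a tool call to move; the robot and the scene stay as the last step left them, time stands still between calls to the robot, and variables do not carry over. Pictures are saved under pics/ and viewed, about 8 in all and at most 12, crops included, and the job is handed in when it is done.

Besides the shell and the picture viewer there is one more tool, called after "Emit:" by a JSON object that holds its "api" and its "payload", one argument or row to a line. play_rows: Moves the arm, as the interface text tells. Its arguments: {"type":"object","properties":{"series":{"type":"array"},"squeeze":{"type":"number"}},"required":["series"]}

```bash
mkdir -p pics; ls; cat > h.py <<'E'
import numpy as np, cv2
from rig import *
def save(im,n): cv2.imwrite('pics/'+n,im['pixels'][:,:,::-1].copy())
def K(im):
    f=192/np.tan(np.radians(im['vfov'])/2); return np.array([[f,0,im['cx']],[0,f,im['cy']],[0,0,1.]])
def proj(im,P): return cv2.projectPoints(np.array(P,float).reshape(-1,3),np.array(im['rvec']),np.array(im['tvec']),K(im),np.array(im['dist']))[0].reshape(-1,2)
def ray(im,uv,z):
    n=cv2.undistortPoints(np.array([[uv]],float),K(im),np.array(im['dist']))[0,0]
    R=cv2.Rodrigues(np.array(im['rvec']))[0]; t=np.array(im['tvec']).ravel()
    o=-R.T@t; d=R.T@np.array([n[0],n[1],1]); return o+d*(z-o[2])/d[2]
E
python3 - <<'E'
from h import *
a=get_image('scene');b=get_image('top')
cv2.imwrite('pics/a.png',np.vstack([a['pixels'],b['pixels']])[:,:,::-1].copy())
for im in(a,b):
  save(im,'s%d.png'%im['shot'])
  for l in('cabinet','rebated_door','flanged_door'):
    for m in masks_of(im,l)[:2]: 
      ys,xs=np.where(m['region']);print(im['shot'],l,m['p'],m['xy'],xs.min(),xs.max(),ys.min(),ys.max())
s=get_state();print(s)
E
ls pics
```

```text
pics
1 cabinet 0.59 [223.8, 176.2] 128 317 87 281
1 rebated_door 0.96 [225.0, 248.4] 187 259 207 282
1 flanged_door 0.58 [293.7, 184.2] 278 316 131 237
2 cabinet 0.83 [232.9, 162.4] 146 304 90 262
2 rebated_door 0.83 [161.8, 187.4] 146 178 138 243
2 flanged_door 0.88 [248.2, 211.6] 224 284 161 262
{'clock': 0.4, 'qpos': array([ 1.16403724e+00,  2.76007800e-01,  1.50510919e+00,  1.17624170e-05,
        1.36067987e+00, -1.21003324e-01]), 'qd': array([-3.93086578e-04, -1.94433507e-03, -1.51379506e-03,  9.56821328e-06,
        1.19840561e-03,  8.92992876e-04]), 'effort': array([-1.82688709e-03, -4.16169941e+01, -2.45743936e+01, -3.56322480e-04,
        3.27069414e-03, -1.29229568e-05]), 'position': array([0.16206436, 0.55163292, 0.24218297]), 'ee_rot': array([ 4.58789843e-05,  8.00588843e-01,  5.99214063e-01, -9.13932879e-05]), 'contact_force': array([-0.8271893 ,  0.3636557 ,  0.66154835]), 'moment': array([ 0.00912071,  0.03624447, -0.03008866]), 'width': 0.0853101472047135}
a.png
s1.png
s2.png
```

View pics/s1.png

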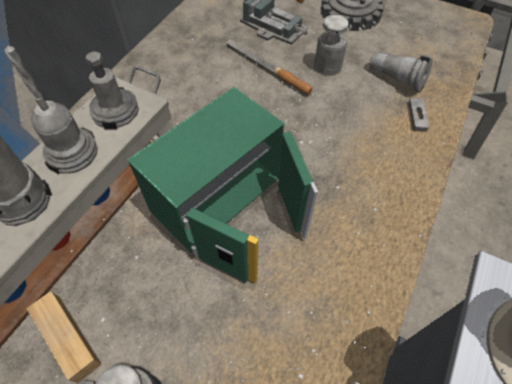

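View pics/s2.png

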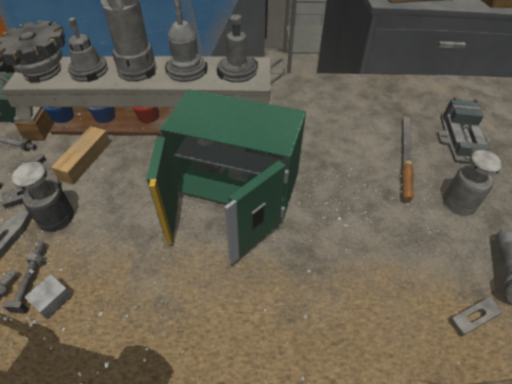

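```bash
cat > fit.py <<'E'
from h import *
from scipy.optimize import least_squares
def model(p):
    x,y,w,a,b=p
    c,s=np.cos(w),np.sin(w)
    T=lambda q:[x+c*q[0]-s*q[1],y+s*q[0]+c*q[1],q[2]]
    L=lambda r,n,z:[-.088-r*np.sin(a)+n*np.cos(a),.13-r*np.cos(a)-n*np.sin(a),z]
    R=lambda r,n,z:[-.088-r*np.sin(b)+n*np.cos(b),-.13+r*np.cos(b)+n*np.sin(b),z]
    return np.array([T(q) for q in [(.07,.132,.2),(.07,-.132,.2),(-.07,-.132,.2),(-.07,.132,.2),L(.129,.012,.198),L(.129,.012,.014),R(.145,.003,.198),R(.145,.003,.014)]])
if __name__=='__main__':
    a=get_image('scene');b=get_image('top')
    A=np.array([(133,158),(235,91),(283,130),(185,213),(252,238),(251,281),(315,184),(304,236)],float)
    B=np.array([(187,93),(305,110),(298,158),(163,135),(152,182),(168,243),(229,203),(235,262)],float)
    f=lambda p:np.r_[(proj(a,model(p))-A).ravel(),(proj(b,model(p))-B).ravel()]
    for g in(0,-.5,.5):
        r=least_squares(f,[.5,.1,g,1.5,1.],loss='soft_l1',f_scale=3); print(r.x.round(4),r.cost)
    print(f(r.x).reshape(2,8,2).round(1).tolist()); print(model(r.x).round(3))
E
python3 fit.py
```

```text
[ 0.7109 -0.0198 -0.2915  1.3241  1.0344] 160.75080097732658
[ 0.7109 -0.0198 -0.2915  1.3241  1.0344] 160.75080097724316
[ 0.7109 -0.0198 -0.2915  1.3241  1.0344] 160.7508009780668
[[[-4.8, -0.6], [-1.5, -7.7], [1.5, -10.9], [-6.3, -8.5], [6.3, 2.9], [6.2, -0.1], [0.3, 3.7], [-0.2, -1.2]], [[1.7, -3.9], [2.9, -0.4], [-4.0, -2.5], [-1.5, -5.5], [-1.0, 5.2], [0.9, 2.0], [-0.3, 2.6], [-1.9, 0.1]]]
[[ 0.816  0.087  0.2  ]
 [ 0.74  -0.166  0.2  ]
 [ 0.606 -0.126  0.2  ]
 [ 0.682  0.127  0.2  ]
 [ 0.535  0.124  0.198]
 [ 0.535  0.124  0.014]
 [ 0.493 -0.01   0.198]
 [ 0.493 -0.01   0.014]]
```

```bash
python3 - <<'E'
from fit import *
p=[ 0.7109,-0.0198,-0.2915,1.3241,1.0344]
o=[]
for n,(x,y) in(('scene',(120,70)),('top',(120,70))):
    im=get_image(n);print(im['vfov'],im['dist'])
    c=cv2.resize(im['pixels'][y:y+230,x:x+220][:,:,::-1].copy(),None,fx=3.6,fy=2.6) if 0 else cv2.resize(im['pixels'][y:y+230,x:x+220][:,:,::-1].copy(),None,fx=2.6,fy=2.6,interpolation=cv2.INTER_CUBIC)
    for q in proj(im,model(p)): cv2.circle(c,tuple(int(v) for v in (q-[x,y])*2.6),3,(0,0,255),-1)
    cv2.imwrite('pics/z_%s.png'%n,c)
E
```

```text
50.79066323121187 [-0.03092506  0.          0.          0.          0.        ]
53.363606025914905 [-0.09210555  0.          0.          0.          0.        ]
```

View pics/z_scene.png

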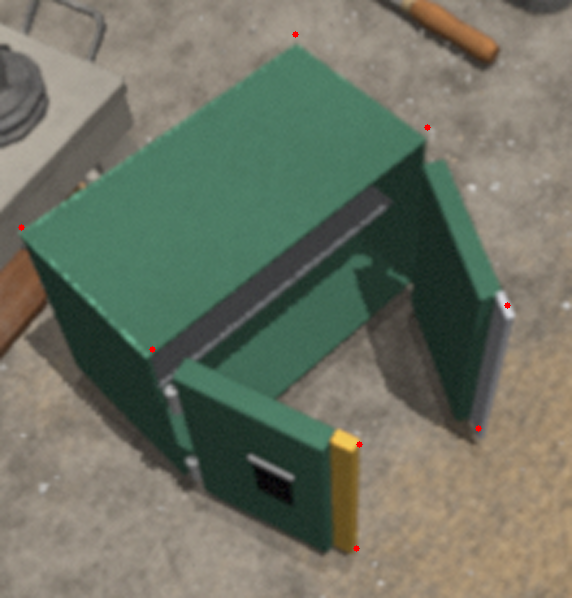

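View pics/z_top.png

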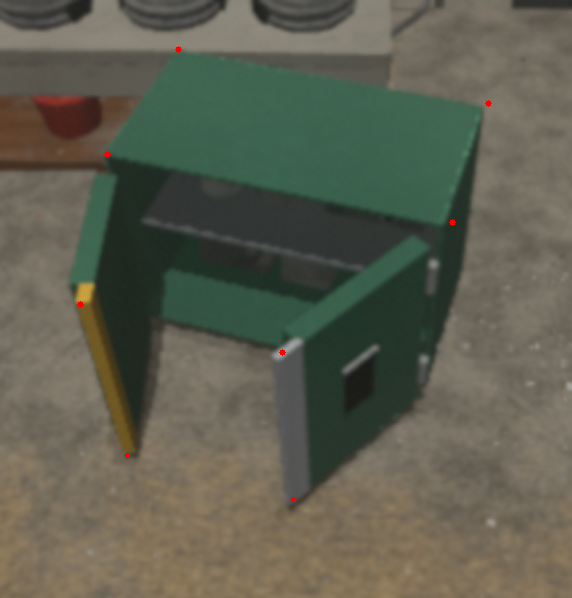

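```bash
python3 - <<'E'
from fit import *
a=get_image('scene');b=get_image('top')
o=np.array([120,70])
A=o+np.array([(22,232),(298,45),(427,140),(154,357),(357,443),(357,551),(506,306),(478,436)])/2.6
B=o+np.array([(178,52),(483,108),(443,223),(107,156),(84,303),(130,457),(284,354),(291,504)])/2.6
f=lambda p:np.r_[(proj(a,model(p))-A).ravel(),(proj(b,model(p))-B).ravel()]
r=least_squares(f,[.7,0,-.3,1.3,1.],loss='soft_l1',f_scale=3); print(r.x.round(4),r.cost)
print(f(r.x).reshape(2,8,2).round(1).tolist()); print(model(r.x).round(3))
x,y,w=r.x[:3];c,s=np.cos(w),np.sin(w)
for q in((-.088,.13),(-.088,-.13)):print('hinge',x+c*q[0]-s*q[1],y+s*q[0]+c*q[1])
E
```

```text
[ 0.7094 -0.0166 -0.2965  1.2854  1.0458] 23.28693543290303
[[[-0.7, -0.5], [-0.9, -2.7], [0.4, -3.1], [-1.3, -1.0], [1.5, 0.2], [0.3, -1.3], [1.4, 2.0], [0.6, -1.1]], [[-1.0, -0.6], [0.7, -1.2], [1.6, 0.5], [-1.5, -0.2], [-0.9, 0.9], [-0.7, -0.5], [-2.6, 0.7], [-0.5, -0.5]]]
[[ 0.815  0.089  0.2  ]
 [ 0.738 -0.163  0.2  ]
 [ 0.604 -0.122  0.2  ]
 [ 0.681  0.13   0.2  ]
 [ 0.534  0.123  0.198]
 [ 0.534  0.123  0.014]
 [ 0.491 -0.007  0.198]
 [ 0.491 -0.007  0.014]]
hinge 0.6632100653251435 0.133487451202476
hinge 0.587238036273095 -0.1151654208937753
```

Emit:
{"api": "play_rows", "payload": {
  "series": [
    {"fingers": 1,"dx": 29,"dy": -25,"dz": 0},
    {"fingers": 1,"dx": 29,"dy": -25,"dz": 0},
    {"fingers": 1,"dx": 29,"dy": -25,"dz": 0},
    {"fingers": 1,"dx": 29,"dy": -25,"dz": 0},
    {"fingers": 1,"dx": 29,"dy": -25,"dz": 0},
    {"fingers": 1,"dx": 29,"dy": -25,"dz": 0},
    {"fingers": 1,"dx": 29,"dy": -25,"dz": 0},
    {"fingers": 1,"dx": 29,"dy": -25,"dz": 0},
    {"fingers": 1,"dx": 29,"dy": -25,"dz": 0},
    {"fingers": 1,"dx": 29,"dy": -25,"dz": 0},
    {"fingers": 1,"dx": 29,"dy": -25,"dz": 0},
    {"fingers": 1,"dx": 29,"dy": -25,"dz": 0},
    {"fingers": 1,"dx": 29,"dy": -25,"dz": 0}
  ],
  "squeeze": 20
}}

```text
invalid input at $.series[0]: expected keys fingers, dx, dy, dz, turn
```

Emit:
{"api": "play_rows", "payload": {
  "series": [
    {"fingers": 1,"dx": 29,"dy": -25,"dz": 0,"turn": 0},
    {"fingers": 1,"dx": 29,"dy": -25,"dz": 0,"turn": 0},
    {"fingers": 1,"dx": 29,"dy": -25,"dz": 0,"turn": 0},
    {"fingers": 1,"dx": 29,"dy": -25,"dz": 0,"turn": 0},
    {"fingers": 1,"dx": 29,"dy": -25,"dz": 0,"turn": 0},
    {"fingers": 1,"dx": 29,"dy": -25,"dz": 0,"turn": 0},
    {"fingers": 1,"dx": 29,"dy": -25,"dz": 0,"turn": 0},
    {"fingers": 1,"dx": 29,"dy": -25,"dz": 0,"turn": 0},
    {"fingers": 1,"dx": 29,"dy": -25,"dz": 0,"turn": 0},
    {"fingers": 1,"dx": 29,"dy": -25,"dz": 0,"turn": 0},
    {"fingers": 1,"dx": 29,"dy": -25,"dz": 0,"turn": 0},
    {"fingers": 1,"dx": 29,"dy": -25,"dz": 0,"turn": 0},
    {"fingers": 1,"dx": 29,"dy": -25,"dz": 0,"turn": 0}
  ],
  "squeeze": 20
}}

```text
clock: 1.78
position: [0.5466, 0.2164, 0.2442]
ee_rot: [-0.003, 0.796, 0.605, 0.003]
contact_force: [1.1, 0.8, -1.3]
width: 0.0003
```

Emit:
{"api": "play_rows", "payload": {
  "series": [
    {"fingers": 1,"dx": 13,"dy": -20,"dz": 0,"turn": 0},
    {"fingers": 1,"dx": 5,"dy": -18,"dz": -10,"turn": 0},
    {"fingers": 1,"dx": 0,"dy": 0,"dz": -25,"turn": 0},
    {"fingers": 1,"dx": 0,"dy": 0,"dz": -25,"turn": 0},
    {"fingers": 1,"dx": 0,"dy": 0,"dz": -22,"turn": 0},
    {"fingers": 1,"dx": 0,"dy": 0,"dz": 0,"turn": 0}
  ]
}}

```text
clock: 2.28
position: [0.5765, 0.1673, 0.1612]
ee_rot: [0.002, 0.8, 0.6, 0.008]
contact_force: [-0.6, -0.3, -0.9]
width: -0.0001
```

```bash
python3 - <<'E'
from h import *
a=get_image('scene');save(a,'b1.png');print(tips_ahead if not callable(tips_ahead) else tips_ahead(), get_state()['position'],get_state()['contact_force'])
cv2.imwrite('pics/b1.png',cv2.resize(a['pixels'][60:310,100:370][:,:,::-1],None,fx=2.3,fy=2.3))
E
```

```text
0.011 [0.57753967 0.16745748 0.16318883] [ 0.26588555 -0.46500997  0.36131314]
```

View pics/b1.png

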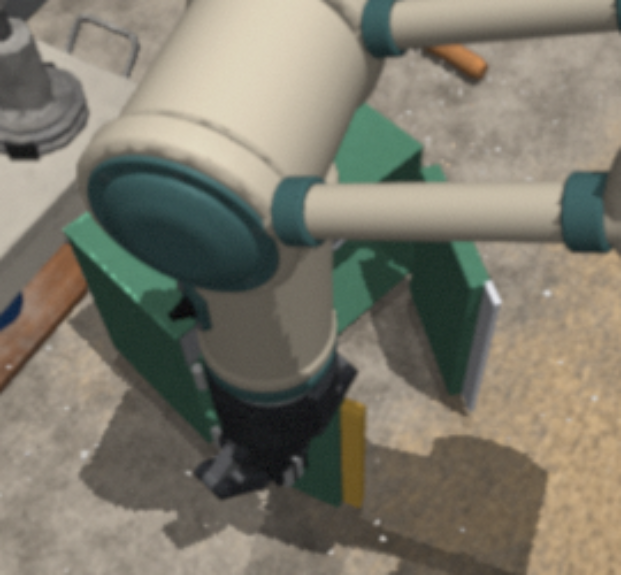

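Emit:
{"api": "play_rows", "payload": {
  "series": [
    {"fingers": 1,"dx": 0,"dy": -8,"dz": 0,"turn": 0},
    {"fingers": 1,"dx": -1,"dy": -8,"dz": 0,"turn": 0},
    {"fingers": 1,"dx": -1,"dy": -8,"dz": 0,"turn": 0},
    {"fingers": 1,"dx": -1,"dy": -8,"dz": 0,"turn": 0},
    {"fingers": 1,"dx": 0,"dy": -9,"dz": 0,"turn": 0},
    {"fingers": 1,"dx": 1,"dy": -9,"dz": 0,"turn": 0},
    {"fingers": 1,"dx": 2,"dy": -9,"dz": 0,"turn": 0}
  ]
}}

```text
clock: 2.92
position: [0.5813, 0.1072, 0.1718]
ee_rot: [0.005, 0.799, 0.602, 0.016]
contact_force: [-0.6, 2.1, -0.7]
width: 0.0002
```

Emit:
{"api": "play_rows", "payload": {
  "series": [
    {"fingers": 1,"dx": 2,"dy": -8,"dz": -3,"turn": 0},
    {"fingers": 1,"dx": 3,"dy": -8,"dz": -3,"turn": 0},
    {"fingers": 1,"dx": 5,"dy": -8,"dz": -3,"turn": 0},
    {"fingers": 1,"dx": 6,"dy": -7,"dz": -2,"turn": 0},
    {"fingers": 1,"dx": 6,"dy": -6,"dz": -1,"turn": 0}
  ]
}}

```text
clock: 3.33
position: [0.6136, 0.0672, 0.1696]
ee_rot: [0.011, 0.799, 0.601, 0.029]
contact_force: [0.1, 3.1, 2.5]
width: -0.0004
```

Emit:
{"api": "play_rows", "payload": {
  "series": [
    {"fingers": 1,"dx": 4,"dy": -3,"dz": -2,"turn": 0},
    {"fingers": 1,"dx": 4,"dy": -2,"dz": -2,"turn": 0},
    {"fingers": 1,"dx": 3,"dy": -1,"dz": 0,"turn": 0}
  ]
}}

```text
clock: 3.58
position: [0.6254, 0.0577, 0.1652]
ee_rot: [0.011, 0.8, 0.6, 0.028]
contact_force: [-1.0, 1.2, -1.2]
width: 0.0
```

Emit:
{"api": "play_rows", "payload": {
  "series": [
    {"fingers": 1,"dx": 3,"dy": -1,"dz": 0,"turn": 0},
    {"fingers": 1,"dx": 3,"dy": -1,"dz": 0,"turn": 0}
  ]
}}

```text
clock: 3.75
position: [0.6284, 0.055, 0.1629]
ee_rot: [0.008, 0.8, 0.6, 0.024]
contact_force: [-8.3, 2.3, 3.9]
width: -0.0001
```

Emit:
{"api": "play_rows", "payload": {
  "series": [
    {"fingers": 1,"dx": 4,"dy": -1,"dz": 0,"turn": 0},
    {"fingers": 1,"dx": 4,"dy": -1,"dz": 0,"turn": 0},
    {"fingers": 1,"dx": 4,"dy": -1,"dz": 0,"turn": 0}
  ]
}}

```text
clock: 4.0
position: [0.6271, 0.0546, 0.1588]
ee_rot: [-0.003, 0.8, 0.6, 0.012]
contact_force: [-9.0, 2.6, 4.4]
width: -0.0001
```

Emit:
{"api": "play_rows", "payload": {
  "series": [
    {"fingers": 1,"dx": -15,"dy": 5,"dz": 0,"turn": 0},
    {"fingers": 1,"dx": -15,"dy": 5,"dz": 5,"turn": 0},
    {"fingers": 1,"dx": 0,"dy": 0,"dz": 28,"turn": 0},
    {"fingers": 1,"dx": 0,"dy": 0,"dz": 28,"turn": 0},
    {"fingers": 1,"dx": 0,"dy": 0,"dz": 25,"turn": 0},
    {"fingers": 1,"dx": -10,"dy": -12,"dz": 5,"turn": 0},
    {"fingers": 1,"dx": -22,"dy": -27,"dz": 0,"turn": 0},
    {"fingers": 1,"dx": -22,"dy": -27,"dz": 0,"turn": 0},
    {"fingers": 1,"dx": -22,"dy": -27,"dz": 0,"turn": 0},
    {"fingers": 1,"dx": -22,"dy": -27,"dz": 0,"turn": 0},
    {"fingers": 1,"dx": 0,"dy": 0,"dz": 0,"turn": 0}
  ]
}}

```text
clock: 4.92
position: [0.4839, -0.0589, 0.2461]
ee_rot: [-0.004, 0.797, 0.605, 0.004]
contact_force: [0.4, 0.1, -0.7]
width: 0.0
```

```bash
python3 - <<'E'
from h import *
print(get_state()['position'],get_state()['contact_force'])
a=get_image('scene');b=get_image('top')
cv2.imwrite('pics/c1.png',cv2.resize(np.hstack([a['pixels'][60:310,110:350],b['pixels'][60:310,110:350]])[:,:,::-1],None,fx=1.65,fy=1.65))
E
```

```text
[ 0.48389808 -0.05894716  0.2461006 ] [ 0.39820969  0.12637243 -0.66426789]
```

View pics/c1.png

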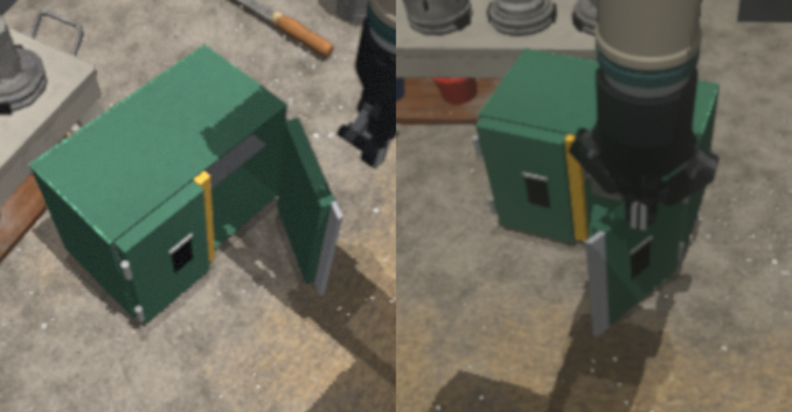

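Emit:
{"api": "play_rows", "payload": {
  "series": [
    {"fingers": 1,"dx": -3,"dy": -5,"dz": -20,"turn": 0},
    {"fingers": 1,"dx": 0,"dy": 0,"dz": -25,"turn": 0},
    {"fingers": 1,"dx": 0,"dy": 0,"dz": -25,"turn": 0},
    {"fingers": 1,"dx": 0,"dy": 0,"dz": -12,"turn": 0},
    {"fingers": 1,"dx": 9,"dy": 5,"dz": 0,"turn": 0},
    {"fingers": 1,"dx": 9,"dy": 5,"dz": 0,"turn": 0},
    {"fingers": 1,"dx": 9,"dy": 6,"dz": 0,"turn": 0}
  ]
}}

```text
clock: 5.6
position: [0.5159, -0.041, 0.1633]
ee_rot: [-0.002, 0.795, 0.606, 0.01]
contact_force: [-1.7, -1.6, 0.9]
width: 0.0
```

Contact at the expected place; follow the arc.

Emit:
{"api": "play_rows", "payload": {
  "series": [
    {"fingers": 1,"dx": 7,"dy": 5,"dz": -1,"turn": 0},
    {"fingers": 1,"dx": 8,"dy": 5,"dz": -1,"turn": 0},
    {"fingers": 1,"dx": 8,"dy": 4,"dz": -1,"turn": 0},
    {"fingers": 1,"dx": 8,"dy": 3,"dz": -1,"turn": 0},
    {"fingers": 1,"dx": 8,"dy": 2,"dz": -1,"turn": 0},
    {"fingers": 1,"dx": 8,"dy": 1,"dz": -1,"turn": 0}
  ]
}}

```text
clock: 6.1
position: [0.5756, -0.0177, 0.1634]
ee_rot: [0.005, 0.794, 0.608, 0.015]
contact_force: [-1.6, -2.0, 6.3]
width: 0.0001
```

Emit:
{"api": "play_rows", "payload": {
  "series": [
    {"fingers": 1,"dx": 7,"dy": 1,"dz": -1,"turn": 0},
    {"fingers": 1,"dx": 6,"dy": 0,"dz": -1,"turn": 0},
    {"fingers": 1,"dx": 5,"dy": 0,"dz": 0,"turn": 0},
    {"fingers": 1,"dx": 4,"dy": -1,"dz": 0,"turn": 0}
  ]
}}

```text
clock: 6.43
position: [0.6014, -0.0154, 0.162]
ee_rot: [0.005, 0.793, 0.609, 0.015]
contact_force: [-1.1, 0.3, 0.6]
width: -0.0003
```

Emit:
{"api": "play_rows", "payload": {
  "series": [
    {"fingers": 1,"dx": 4,"dy": -1,"dz": 0,"turn": 0},
    {"fingers": 1,"dx": 4,"dy": -1,"dz": 0,"turn": 0},
    {"fingers": 1,"dx": 4,"dy": -1,"dz": 0,"turn": 0},
    {"fingers": 1,"dx": 4,"dy": -1,"dz": 0,"turn": 0}
  ]
}}

```text
clock: 6.77
position: [0.6037, -0.0144, 0.1587]
ee_rot: [-0.009, 0.793, 0.609, 0.004]
contact_force: [-10.0, 2.5, 6.5]
width: -0.0001
```

Emit:
{"api": "play_rows", "payload": {
  "series": [
    {"fingers": 1,"dx": 7,"dy": -2,"dz": 0,"turn": 0},
    {"fingers": 1,"dx": 7,"dy": -2,"dz": 0,"turn": 0}
  ]
}}

```text
clock: 6.93
position: [0.6019, -0.0144, 0.1558]
ee_rot: [-0.023, 0.794, 0.608, -0.009]
contact_force: [-15.7, 2.6, 4.0]
width: -0.0002
```

Emit:
{"api": "play_rows", "payload": {
  "series": [
    {"fingers": 1,"dx": -15,"dy": 5,"dz": 0,"turn": 0},
    {"fingers": 1,"dx": -25,"dy": 7,"dz": 3,"turn": 0},
    {"fingers": 1,"dx": -25,"dy": 0,"dz": 25,"turn": 0},
    {"fingers": 1,"dx": -30,"dy": -10,"dz": 25,"turn": 0},
    {"fingers": 1,"dx": -25,"dy": -25,"dz": 15,"turn": 0},
    {"fingers": 1,"dx": -20,"dy": -32,"dz": 0,"turn": 0},
    {"fingers": 1,"dx": -20,"dy": -32,"dz": 0,"turn": 0},
    {"fingers": 1,"dx": -20,"dy": -32,"dz": 0,"turn": 0},
    {"fingers": 1,"dx": -10,"dy": -35,"dz": 0,"turn": 0},
    {"fingers": 1,"dx": -5,"dy": -35,"dz": 0,"turn": 0},
    {"fingers": 1,"dx": 0,"dy": -35,"dz": 0,"turn": 0},
    {"fingers": 1,"dx": 0,"dy": 0,"dz": 0,"turn": 0}
  ]
}}

```text
clock: 7.93
position: [0.3971, -0.2425, 0.2215]
ee_rot: [-0.026, 0.792, 0.61, -0.01]
contact_force: [0.1, 0.4, 0.0]
width: 0.0001
```

```bash
python3 - <<'E'
from h import *
print(get_state()['position'],get_state()['contact_force'])
a=get_image('scene');b=get_image('top')
cv2.imwrite('pics/d1.png',cv2.resize(np.hstack([a['pixels'][70:290,120:330],b['pixels'][70:290,120:330]])[:,:,::-1],None,fx=1.9,fy=1.9,interpolation=cv2.INTER_CUBIC))
E
```

```text
[ 0.39705471 -0.24247421  0.22152779] [0.12536406 0.38254396 0.00506995]
```

View pics/d1.png

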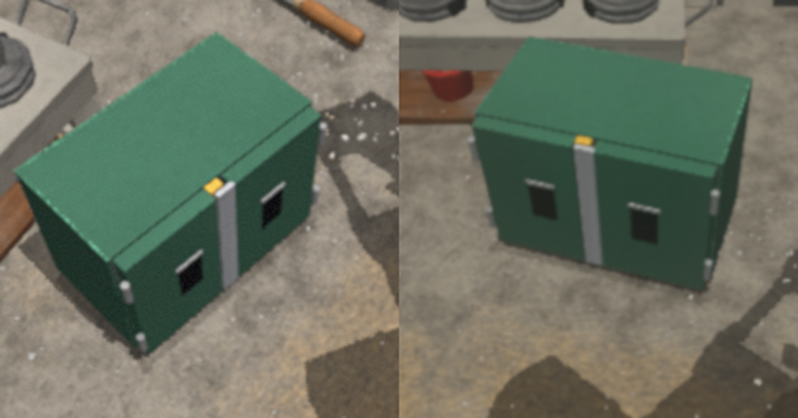

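Both doors look shut in the picture: the flange (left crop at about 228,235; right crop at about 588,205) lies flat over the yellow tongue, level with the faces, and the top seams are straight.

```bash
python3 -c "
from rig import *
print(sign_off())"
```

```text
the job is handed in; nothing more can be done
None
```

I shut both doors in the order asked and handed the job in at about 8 s on the robot's clock, well under the 45 s limit.

- **Left door (yellow edge):** I pushed it home first, with the right door still open about 60°. It stopped firmly at about 9 N, and a picture taken before the second push showed it shut.
- **Right door (metal flange):** I pushed it home last. It stopped firmly at 10 N, and a harder push of about 16 N did not move it further in.
- **Final check:** after I backed the arm well away, two camera views showed both doors flush and the flange lapped over the yellow edge. The contact force was near zero.
- **Small disagreement:** the right door's stop came out about 2 mm farther out than the left's in my estimate. That is within the camera calibration error, and the pictures show no gap.

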